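# Fit the handwheel to a valve spindle and draw the spindle from its stand

## Robot

A 7-joint arm with a two-finger parallel gripper is mounted at the origin on a cart in front of the work surface, level with it; the furniture and walls round the work are solid. World frame = base frame: x ahead of the robot, y to its left, z up, the work surface at z = 0. Lengths are in mm, angles in degrees, forces in N, time in s.
With the tool pointing down it reaches from about 400 to 850 mm from the base axis. Payload 10.4 kg.
Tool frame: the origin (TCP) lies midway between the tips of the shut fingers; the grasp point (between the pads) lies 19 mm behind it; z points along the fingers, y is the line along which they close (so a half turn about z gives the same grasp; the last joint's range is limited). The gripper opens to 87 mm and grips with 3 to 60 N. Pads are 19 mm wide; open, the fingers measure 117 mm over their backs; the gripper's body (75 mm by 190 mm) begins 51 mm behind the grasp point.
Start: joints at [-76.238, 19.034, -3.707, 83.658, 1.238, 77.344, -5.071], TCP at [162.352, 603.568, 222.576] pointing down, gripper open.
Joint ranges: [-148.97, 148.97], [-28.65, 121.19], [-84.17, 76.75], [9.2, 138.47], [-72.65, 252.65], [3.7, 117.97], [-149.18, 149.18]. Speed limits (degrees/s): [127.2, 127.2, 159.86, 159.86, 180, 180, 180].

## Interface

Orientations are given as [roll, pitch, yaw] about the fixed x, y, z axes, in that order (R = Rz(yaw) Ry(pitch) Rx(roll)).
In Python, from bench import sense, capture, finish_job, outline_of, tip_of gives the robot as it stands. The module is installed in compiled form; this text tells all that it offers.
- The arm moves only by the tool apply_moves, never from a script. Its argument "series" is a list of rows, each a list of 6 numbers: the shift along the world's x, y, z in mm, then the turn, a rotation vector about the world's x, y, z in degrees. A call has 1 to 8 rows; each row shifts and turns the commanded pose from where the row before left it; what a row does not reach is not made up. A row lasts 1/12 s, in which the tool goes at most 41.7 mm and 7.16 degrees, less where a joint would pass 70% of its speed; a pose out of reach is approached as far as the arm can. A call with a gripper value outside its range is refused whole. "hand" is the opening, from 0 (shut) to 1 (fully open), set as the call begins (left out, the last holds). The fingers move at their own pace and stop on an object; the grip force is fixed at half the most. Time passes only in rows, so rows that do not move let the fingers close. It gives the time, the measured TCP pose, the force, the opening and the grip force at its end, in the units of the state.
- sense(): the state, without advancing time (a new reading comes with each control period).
- capture(name): name is "scene" or "side" or "wrist"; returns a dict with "img" (480x640x3 uint8, red, green, blue), "depth" (480x640 float32, mm along the optical axis (not along the pixel's ray), 0 where there is no reading), "fx", "fy", "cx", "cy" (pixels), "dist" ([k1, k2, p1, p2, k3] as OpenCV has them; the pictures are not rectified), "position" and "orientation" of the camera in the world; the wrist camera has in their place "tool_from_camera" (4x4, takes a point from camera to tool coordinates, whose origin is the TCP and whose axes are the flange's). Camera axes: x right, y up, looking along -z (the intrinsics and any distortion apply to the point x, -y, -z); pixel columns grow to the right and rows downward; lengths in mm; the calibration is good to about 2 mm. A picture is of the moment at which its call begins: read the wrist's pose just before it.
- finish_job(): hands the job in; it is judged then, once.
Trained networks look in a picture, given as the dict that the camera call returned (one of the last four; its "shot" number tells which), for a name from the list of things; names that differ only in an ending like _2 or _b are one class to them, and where a whole thing is asked for, a point or a joint stands for the part that bears it (a point fixed in the world has none). Each returns a list of dicts, best first, with "p" (0 to 1); they miss things now and then, are a little off and sometimes report something else, mostly with a low value. They report only what shows in the picture. A call takes as long as a camera call. They do not tell look-alikes from the thing itself.
- outline_of(picture, target): "pixels" (480x640 bool, what is visible of it).
- tip_of(picture, target): "at" ([x, y, z] in mm, in world coordinates, good to about 4 mm: a listed point, or the origin of a listed thing).
The state is a dict: "time": time; "joints": joint angles; "joint_vel": joint speeds; "tau": joint torques, N m; "eef_pos": TCP position; "orientation": TCP orientation; "contact_force": force on the tool from outside, world axes, zero at the start; "ft_torque": the same for the moment, N m; "gripper_width": opening from 0.0 (shut) to 1.0 (fully open); "grasp_force": force on a finger pad.
Only numpy, scipy, OpenCV 4.12 (cv2) and the standard library are available. Lean on these libraries where they do the work, as an engineer would, in place of code of your own. Each camera call takes 0.05 s, during which the arm holds its last target. There are 200 camera calls.

## Task

Fit the handwheel with the square hub and bore, hub up, onto the square of the valve spindle standing in the wooden stand, fully down on its collar, and let it go. Then grip the square end above the wheel, draw the spindle up out of the stand, lean it halfway between upright and level, wheel end uppermost, and finish still holding it like that, all of it at least 5 cm higher than the stand. Leave the round-hubbed wheel where it lies.

Things in the scene. Friction and masses are not known exactly. Their poses are not given: they have to be found in the camera images.
- handwheel: Loose grey handwheel, 102 mm across, lying flat, hub up, any yaw. Origin: centre of its underside, on the bore axis; z up the bore; x, y square to the hub's flats. Square hub 34 x 34 mm, 36 mm high, with a 15.6 mm square through bore parallel to its flats. Four spokes and rim only 12 mm high: 24 mm of hub stands free above them. 0.14 kg. May have swapped places with the other wheel
- spindle: Loose steel spindle, 123 mm long, upright in the stand, any yaw, free to turn. Origin: centre of its foot's underside; z toward the square end; x, y square to the flats. Upward: foot 16 mm round, 45 mm long (in the bore); collar 30 mm round, 8 mm thick (rests on the stand); 14 mm square, 70 mm long, last 8 mm tapering to 7 mm. 34 mm of square stands above a seated wheel's hub. 0.18 kg
- spindle_seat (a point): Point on the spindle's axis at the top face of its collar, 53 mm above the spindle's origin: a seated wheel has its origin here
- stand: Fixed wooden stand: base 110 x 140 x 12 mm with a block 70 x 70 mm on it whose top is 60 mm above the table. Origin: centre of the underside. A vertical round bore, 18 mm in diameter and 48 mm deep, opens at the middle of the top
- round_wheel: Bystander: loose grey handwheel of the same size, but with a round hub 34 mm in diameter (36 mm high), a round bore too small for the square, and five spokes. Origin: centre of its underside; z up
Mind the look-alikes: they are no part of the job. What is shaped like the handwheel but green or red is not meant.

How it is judged (in metres and radians):
On the way, in this order (a step that is already met when the one before it is completed fails the run):
1. the square-hubbed wheel is seated on the collar of the spindle, which still stands in the stand, and has been let go (distance between handwheel and spindle_seat below 0.004 m and angle between the z axis of handwheel and the z axis of spindle, either way round below 0.1 rad and z of spindle in the frame of stand below 0.022 m and horizontal distance between spindle and stand below 0.006 m and contact force between the fingers and handwheel below 0.3 N), for 0.2 s.
2. the spindle, with the wheel on it, is drawn clear above the stand in the fingers (height (world z) of spindle above 0.065 m and distance between handwheel and spindle_seat below 0.006 m and contact force between the fingers and spindle above 1 N and contact force between spindle and stand below 0.1 N), for 0.1 s.
At the end, for the whole second after the job is handed in: The spindle is held still by the fingers alone, foot over 100 mm above the table, leaning 30 to 60 degrees from upright, square end uppermost; the square-hubbed wheel is within 6 mm of its seat; the round-hubbed wheel moved under 30 mm (contact force between the fingers and spindle above 1 N and height (world z) of each of spindle, handwheel above 0.1 m and angle between spindle's own z axis and vertical between 0.52 and 1.05 rad and distance between handwheel and spindle_seat below 0.006 m and angle between the z axis of handwheel and the z axis of spindle, either way round below 0.15 rad and contact force between each of spindle, handwheel and stand below 0.1 N and linear speed of spindle below 0.03 m/s and distance of round_wheel from where it was at the start of the episode below 0.03 m); the arm keeps its last pose, push and grip.
It fails at once if the round-hubbed wheel is moved 30 mm or more (distance of round_wheel from where it was at the start of the episode above 0.03 m).
It also fails if it takes over 54 s, if anything falls off the work surface, if the arm or the gripper's body presses on something with over 40 N, if the wrist force passes 120 N, or if a joint passes its speed limit or range.

## Working session

There is one attempt and no reset: what is moved stays moved. The work goes in short steps, Python scripts to look and compute and a tool call to move; the robot and the scene stay as the last step left them, time stands still between calls to the robot, and variables do not carry over. Pictures are saved under pics/ and viewed, at most 10 in all, crops included, and the job is handed in when it is done.

Besides the shell and the picture viewer there is one more tool, called after "Call:" in YAML: its name, and indented under it one key for each argument. apply_moves: Moves the arm, as the interface text tells. Its arguments: {"type":"object","properties":{"series":{"type":"array"},"hand":{"type":"number"}},"required":["series"]}

```bash
mkdir -p pics; cat > h.py <<'E'
import numpy as np, cv2
from scipy.spatial.transform import Rotation as R
from bench import *
def pose(c):
    """4x4 world from camera (y up, -z fwd)"""
    T=np.eye(4)
    if 'position' in c:
        T[:3,3]=c['position']; o=np.array(c['orientation'],float)
        T[:3,:3]=o if o.shape==(3,3) else R.from_euler('xyz',o,degrees=True).as_matrix()
        return T
    s=c['state']; T[:3,3]=s['eef_pos']; T[:3,:3]=R.from_euler('xyz',s['orientation'],degrees=True).as_matrix()
    return T@np.array(c['tool_from_camera'])
def cap(n):
    s=sense(); c=capture(n); c['state']=s; return c
def cloud(c):
    K=np.array([[c['fx'],0,c['cx']],[0,c['fy'],c['cy']],[0,0,1.]])
    v,u=np.mgrid[:480,:640]
    p=cv2.undistortPoints(np.stack([u,v],-1).reshape(-1,1,2).astype(float),K,np.array(c['dist'],float)).reshape(480,640,2)
    d=c['depth'].astype(float)
    P=np.stack([p[...,0]*d,-p[...,1]*d,-d],-1); T=pose(c)
    W=P@T[:3,:3].T+T[:3,3]; W[d==0]=np.nan
    return W
def save(c,n,crop=None,f=1):
    im=c['img'][...,::-1]
    if crop: a,b,e,g=crop; im=im[b:g,a:e]
    cv2.imwrite('pics/'+n+'.png',cv2.resize(im,None,fx=f,fy=f,interpolation=cv2.INTER_CUBIC))
E
python3 - <<'E'
from h import *
s=sense(); print(s)
ims=[]
for n in ['scene','side','wrist']:
    c=cap(n); print(n,[(k,c[k]) for k in c if k in('fx','cx','cy','position','orientation','dist','tool_from_camera')])
    for t in ['handwheel','round_wheel','spindle','spindle_seat','stand']:
        print(t,[(round(r['p'],2),np.round(r['at'])) for r in tip_of(c,t)])
    save(c,n); ims.append(cv2.resize(c['img'][...,::-1],(400,300)))
cv2.imwrite('pics/all.png',np.vstack([np.hstack(ims[:2]),np.hstack([ims[2],ims[2]*0])]))
E
```

```text
{'time': 0.0, 'joints': array([-76.23603354,  19.07163977,  -3.70708211,  83.70377223,
         1.2365643 ,  77.34253397,  -5.07176755]), 'joint_vel': array([-0.02363291, -0.00022882,  0.00850259,  0.01974894, -0.04028526,
        0.01533472, -0.10093915]), 'tau': array([-3.61923403e-04, -6.23270631e+01,  2.44940375e-02, -3.89876103e+01,
       -6.12939592e-02,  3.99392203e-02,  1.20114555e-04]), 'eef_pos': array([162.28472801, 603.18397147, 221.77618492]), 'orientation': array([-1.79921892e+02,  2.51818325e-03,  1.64941037e+02]), 'contact_force': array([0.36796227, 0.36644998, 0.69587805]), 'ft_torque': array([ 0.05263278,  0.00711548, -0.0054028 ]), 'grasp_force': 0.0, 'gripper_width': 0.9990823307764326}
scene [('fx', 461.0445985087294), ('cx', 310.7781881871131), ('cy', 242.37879378157268), ('dist', array([-0.06461691,  0.        ,  0.        ,  0.        ,  0.        ])), ('position', array([ -58.55119747, -754.14494371,  672.35404259])), ('orientation', array([ 57.22590727,   1.12167981, -44.01803404]))]
handwheel [(0.95, array([ 674., -173.,   -2.])), (0.92, array([ 562., -417
[... 685 characters left out ...]
ndle [(0.81, array([593., 222.,  14.]))]
spindle_seat [(0.94, array([594., 224.,  71.]))]
stand []
wrist [('fx', 336.2503535889598), ('cx', 321.56487987257077), ('cy', 240.83983683706722), ('dist', array([-0.04990798,  0.        ,  0.        ,  0.        ,  0.        ])), ('tool_from_camera', array([[-1.33965117e-03,  9.54297918e-01,  2.98853959e-01,
         8.30487623e+01],
       [ 9.99998980e-01,  1.42665305e-03, -7.29527780e-05,
         2.54572511e-01],
       [-4.95979595e-04,  2.98853556e-01, -9.54298856e-01,
        -1.61962916e+02],
       [ 0.00000000e+00,  0.00000000e+00,  0.00000000e+00,
         1.00000000e+00]]))]
handwheel []
round_wheel []
spindle []
spindle_seat []
stand []
```

View pics/all.png

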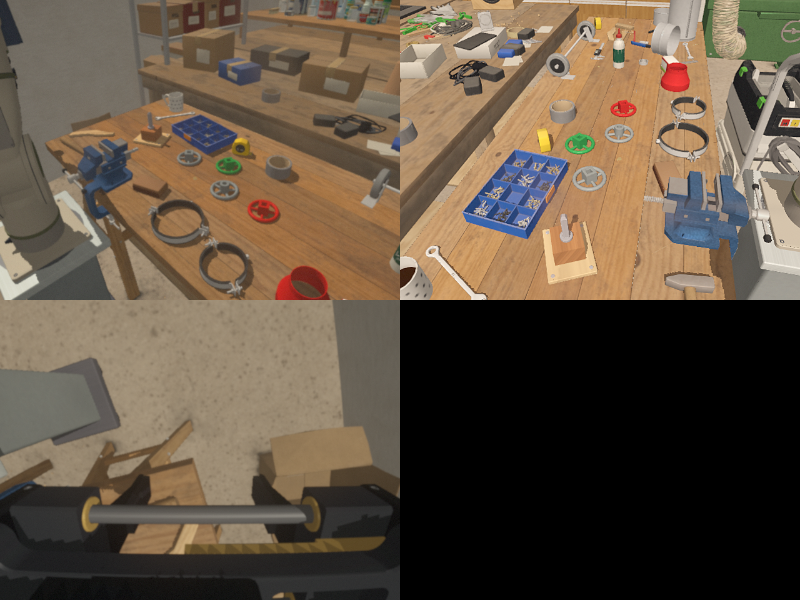

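The four wheels in the full-size scene picture are grey A (299,251), green (365,264), grey B (358,304) and red (421,337). Green and red are look-alikes. I'll enlarge A and B to tell which one has the square hub and four spokes.

```bash
python3 - <<'E'
from h import *
c=cap('scene'); d=cap('side')
a=c['img'][225:345,260:400]; W=cloud(c)
b=d['img'][190:325,265:345]; e=d['img'][190:325,265:400]
f=lambda i:cv2.resize(i[...,::-1],(380,380),interpolation=cv2.INTER_CUBIC)
cv2.imwrite('pics/crop.png',np.hstack([f(c['img'][225:280,270:325]),f(c['img'][275:330,332:387])]))
for n,c in(('scene',c),('side',d)):
    W=cloud(c)
    for x,y in((603,-24),(554,-255),(594,224)):
        m=(np.hypot(W[...,0]-x,W[...,1]-y)<75)&(W[...,2]>4)
        P=W[m]; print(n,m.sum(),[np.round(P[P[:,2]>z].mean(0),1) if (P[:,2]>z).any() else 0 for z in(4,25,31,80,120)],P[:,2].max())
E
```

```text
scene 667 [array([598.7, -28.8,  16.7]), array([605.1, -24.5,  33.6]), array([604.6, -23.5,  35.6]), 0, 0] 43.18534103372053
scene 912 [array([ 543.9, -261.5,   14.9]), array([ 548.2, -257.7,   33.4]), array([ 549.3, -257.1,   35.2]), 0, 0] 38.1043677114136
scene 1393 [array([582.6, 206. ,  40.5]), array([584.6, 210.9,  61.5]), array([585. , 211.8,  64.6]), array([590.4, 219.5, 110.5]), array([590.2, 220.2, 129.6])] 140.5563871830368
side 1465 [array([601.1, -14.6,  17.1]), array([605.9, -20.7,  33.8]), array([605.3, -21.7,  35.7]), 0, 0] 43.62353071394614
side 879 [array([ 548.7, -247. ,   15.8]), array([ 549.7, -252.9,   33.8]), array([ 549.9, -254. ,   35.5]), 0, 0] 39.14134979976291
side 6394 [array([585.8, 240. ,  36.1]), array([588.7, 231.5,  62.9]), array([589.1, 230.6,  64.3]), array([591.3, 225.7, 113.3]), array([591.8, 224.5, 131.1])] 139.80845987283203
```

View pics/crop.png

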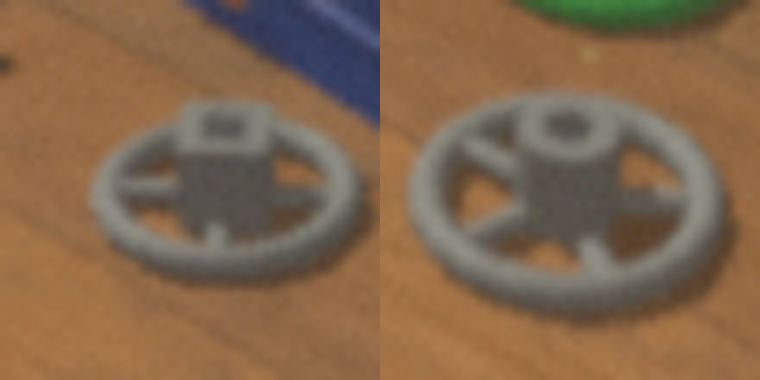

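A at scene (299,251) has the square hub, square bore and four spokes, so it is the handwheel. It lies at about (605,-23). B at (358,304) has a round hub and must stay where it is. I'll move above A now.

Call:
apply_moves:
  series:
    - [18, -26, 0, 0, 0, -3]
    - [18, -26, 0, 0, 0, -3]
    - [18, -26, 0, 0, 0, -3]
    - [18, -26, 0, 0, 0, -3]
    - [18, -26, 0, 0, 0, -3]
    - [18, -26, 0, 0, 0, -3]
    - [18, -26, 0, 0, 0, -3]
    - [18, -26, 0, 0, 0, -3]
  hand: 1

```text
time: 1.67
eef_pos: [307.1, 394.2, 222.8]
orientation: [180.0, -0.0, 140.8]
contact_force: [0.3, 1.6, 0.1]
gripper_width: 1.003
grasp_force: 0.0
```

Call:
apply_moves:
  series:
    - [18, -26, 0, 0, 0, -3]
    - [18, -26, 0, 0, 0, -3]
    - [18, -26, 0, 0, 0, -3]
    - [18, -26, 0, 0, 0, -3]
    - [18, -26, 0, 0, 0, -3]
    - [18, -26, 0, 0, 0, -3]
    - [18, -26, 0, 0, 0, -3]
    - [18, -26, 0, 0, 0, -3]

```text
time: 2.33
eef_pos: [451.0, 186.2, 222.9]
orientation: [180.0, -0.0, 116.8]
contact_force: [0.1, 0.9, -0.2]
gripper_width: 0.996
grasp_force: 0.0
```

Call:
apply_moves:
  series:
    - [18, -26, 0, 0, 0, -3]
    - [18, -26, 0, 0, 0, -3]
    - [18, -26, 0, 0, 0, -3]
    - [18, -26, 0, 0, 0, -3]
    - [18, -26, 0, 0, 0, -3]
    - [18, -26, 0, 0, 0, -3]
    - [18, -26, 0, 0, 0, -3]
    - [18, -26, 0, 0, 0, -3]

```text
time: 3.0
eef_pos: [595.1, -21.6, 222.8]
orientation: [180.0, -0.0, 92.8]
contact_force: [1.1, -0.2, 0.4]
gripper_width: 1.0
grasp_force: 0.0
```

```bash
cat >> h.py <<'E'
def hub(c,xy,z0,z1,r=40):
    """min-area rectangle of the cloud between heights z0,z1 near xy"""
    W=cloud(c); m=(np.hypot(W[...,0]-xy[0],W[...,1]-xy[1])<r)&(W[...,2]>z0)&(W[...,2]<z1)
    P=W[m]; rr=cv2.minAreaRect(P[:,:2].astype(np.float32)); return m.sum(),np.round(P.mean(0),1),rr
E
python3 - <<'E'
from h import *
c=cap('wrist'); s=c['state']; print(s['time'],s['eef_pos'],s['orientation'],s['joints'])
print(hub(c,(605,-23),30,42)); print([ (r['p'],r['at']) for r in tip_of(c,'handwheel')])
save(c,'w1')
E
```

```text
3.0 [595.1190928  -21.64120559 222.78182125] [ 1.79964360e+02 -1.10458251e-02  9.28239162e+01] [-30.32866537  16.72271343  34.52192212  90.10121016  -9.68371051
  76.15274313   8.20331089]
(np.int64(842), array([602.1, -20. ,  35.3]), ((602.2448120117188, -20.56057357788086), (34.27178192138672, 34.50603103637695), 40.73241424560547))
[(0.95, [598.6, -20.3, 1.2]), (0.83, [672.9, -177.1, 3.6])]
```

View pics/w1.png

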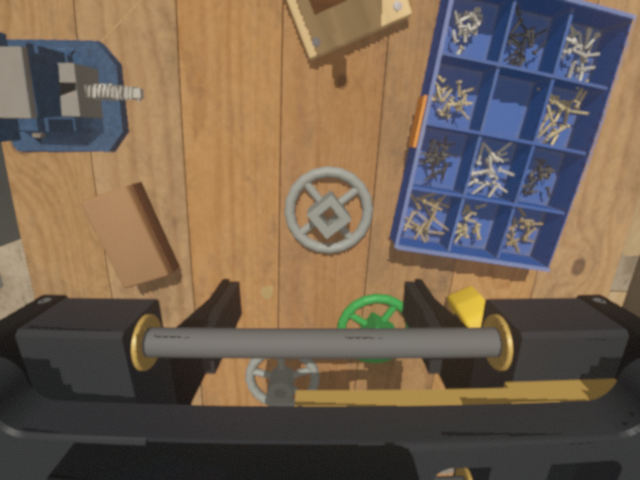

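Wrist view: the hub is at (328,215) with its square turned about 41 degrees. The green wheel is at (375,328) and the round wheel at (285,380). I'll turn to 130.7 degrees, centre over the hub, lower, and check again.

Call:
apply_moves:
  series:
    - [1.4, 0, 0, 0, 0, 6.3]
    - [1.4, 0, 0, 0, 0, 6.3]
    - [1.4, 0, -20, 0, 0, 6.3]
    - [1.4, 0, -30, 0, 0, 6.3]
    - [1.4, 0, -30, 0, 0, 6.3]
    - [1.4, 0, -30, 0, 0, 6.3]
    - [0, 0, 0, 0, 0, 0]
    - [0, 0, 0, 0, 0, 0]

```text
time: 3.77
eef_pos: [601.8, -20.2, 112.1]
orientation: [-179.9, -0.1, 130.6]
contact_force: [0.6, 0.1, 1.0]
gripper_width: 0.999
grasp_force: 0.0
```

```bash
python3 - <<'E'
from h import *
c=cap('wrist'); s=c['state']; print(s['time'],s['eef_pos'],s['orientation'],s['joints'])
print(hub(c,(603,-22),31,42,30)); save(c,'w2')
E
```

```text
3.7667 [601.84835522 -20.15021383 112.05768556] [-1.79881968e+02 -9.52556660e-02  1.30566558e+02] [-24.22291694  22.36255836  27.19351571  96.12236116 -11.11168288
  64.35776568  46.64321271]
(np.int64(1653), array([601.7, -20.1,  35.4]), ((602.0855712890625, -20.809322357177734), (33.93962860107422, 34.61869430541992), 41.45102310180664))
```

View pics/w2.png

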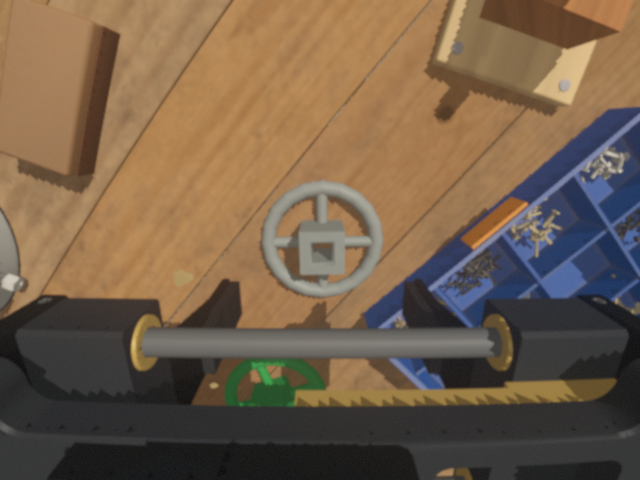

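The wrist view shows the hub centred at (322,250), square to the fingers. I'll lower to z = 15 and grip.

Call:
apply_moves:
  series:
    - [0, -0.3, -25, 0, 0, 0]
    - [0, 0, -25, 0, 0, 0]
    - [0, 0, -20, 0, 0, 0]
    - [0, 0, -15, 0, 0, 0]
    - [0, 0, -8, 0, 0, 0]
    - [0, 0, -4, 0, 0, 0]
    - [0, 0, 0, 0, 0, 0]

```text
time: 4.4
eef_pos: [603.5, -20.6, 16.6]
orientation: [179.9, 0.0, 130.7]
contact_force: [0.5, 0.0, 0.0]
gripper_width: 0.998
grasp_force: 0.0
```

Call:
apply_moves:
  series:
    - [0, 0, 0, 0, 0, 0]
    - [0, 0, 0, 0, 0, 0]
    - [0, 0, 0, 0, 0, 0]
    - [0, 0, 0, 0, 0, 0]
    - [0, 0, 0, 0, 0, 0]
    - [0, 0, 0, 0, 0, 0]
    - [0, 0, 0, 0, 0, 0]
    - [0, 0, 0, 0, 0, 0]
  hand: 0.2

```text
time: 5.07
eef_pos: [602.7, -20.7, 15.6]
orientation: [180.0, -0.0, 130.7]
contact_force: [0.9, -0.4, -0.3]
gripper_width: 0.479
grasp_force: 0.0
```

Call:
apply_moves:
  series:
    - [0, 0, 0, 0, 0, 0]
    - [0, 0, 0, 0, 0, 0]
    - [0, 0, 0, 0, 0, 0]
    - [0, 0, 0, 0, 0, 0]
    - [0, 0, 0, 0, 0, 0]
    - [0, 0, 0, 0, 0, 0]

```text
time: 5.57
eef_pos: [602.7, -20.8, 15.5]
orientation: [-180.0, -0.0, 130.7]
contact_force: [0.3, -0.2, 0.4]
gripper_width: 0.392
grasp_force: 30.0
```

The wheel is held at width 0.39, which is 34 mm. I'll lift it and move to a viewpoint just short of the spindle.

Call:
apply_moves:
  series:
    - [0, 0, 15, 0, 0, 0]
    - [0, 0, 30, 0, 0, 0]
    - [0, 0, 30, 0, 0, 0]
    - [0, 0, 30, 0, 0, 0]
    - [0, 0, 30, 0, 0, 0]
    - [0, 0, 30, 0, 0, 0]
    - [0, 0, 30, 0, 0, 0]
    - [0, 10, 5, 0, 0, 0]

```text
time: 6.23
eef_pos: [604.6, -13.2, 221.1]
orientation: [179.7, 0.3, 130.6]
contact_force: [0.4, -0.2, -0.6]
gripper_width: 0.388
grasp_force: 30.0
```

Call:
apply_moves:
  series:
    - [6, 30, 0, 0, 0, 0]
    - [6, 30, 0, 0, 0, 0]
    - [6, 30, 0, 0, 0, 0]
    - [6, 30, 0, 0, 0, 0]
    - [6, 30, 0, 0, 0, 0]
    - [6, 28, 0, 0, 0, 0]
    - [2, 0, 0, 0, 0, 0]
    - [0, 0, 0, 0, 0, 0]

```text
time: 6.9
eef_pos: [640.2, 169.9, 214.1]
orientation: [-179.9, -0.1, 131.0]
contact_force: [-0.4, -1.3, -2.3]
gripper_width: 0.389
grasp_force: 30.0
```

```bash
python3 - <<'E'
from h import *
c=cap('wrist'); s=c['state']; print(s['time'],s['eef_pos'],s['orientation'],s['joints'],s['grasp_force'])
for z in((110,128),(85,128),(128,145),(62,75),(55,75)): 
    try: print(z,hub(c,(592,224),*z,60 if z[0]<80 else 20))
    except Exception as e: print(z,e)
print([ (r['p'],r['at']) for r in tip_of(c,'spindle_seat')],[ (r['p'],r['at']) for r in tip_of(c,'stand')],[ (r['p'],r['at']) for r in tip_of(c,'handwheel')])
save(c,'w3')
E
```

```text
6.9 [640.24698277 169.86261147 214.08953771] [-1.79922384e+02 -5.55322894e-02  1.30958948e+02] [-36.01817413  25.0269142   24.00524774  79.19286527 -10.14889586
  77.9899789   29.06581785] 29.966028928756714
(110, 128) (np.int64(10), array([592.4, 228.9, 119.7]), ((592.5635986328125, 228.984375), (11.995747566223145, 0.04294445738196373), 16.971508026123047))
(85, 128) (np.int64(21), array([592.2, 228.9, 107.7]), ((592.3573608398438, 228.9214630126953), (12.427067756652832, 0.04317903518676758), 16.968202590942383))
(128, 145) (np.int64(398), array([594.5, 222.5, 134.6]), ((594.656005859375, 222.29078674316406), (14.10186767578125, 13.98714542388916), 16.669931411743164))
(62, 75) (np.int64(471), array([592.8, 224.6,  67.7]), ((592.5669555664062, 226.40452575683594), (37.44395446777344, 37.52804946899414), 81.95879364013672))
(55, 75) (np.int64(5595), array([593.4, 223.9,  60.4]), ((594.3147583007812, 222.7423858642578), (70.53963470458984, 69.9324722290039), 25.200298309326172))
[(0.84, [592.1, 222.1, 67.4])] [(0.79, [590.7, 220.1, -3.4])] [(0.77, [639.7, 171.3, 198.3])]
```

View pics/w3.png

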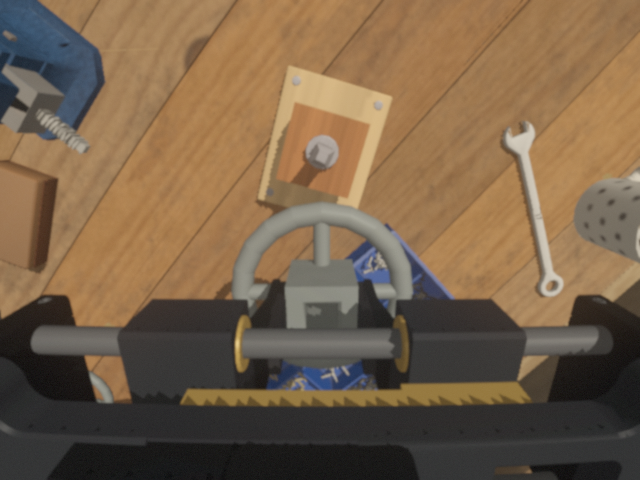

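Wrist view: the spindle's square is at (322,152), measured at (594.6,222.3) with a yaw of 16.7 degrees, and it stands upright in the stand. I'll turn the held wheel to 106.7 degrees, back off along the tool, and measure hub and spindle in one picture.

Call:
apply_moves:
  series:
    - [-7, -3, 0, 0, 0, -6.1]
    - [-7, -3, 0, 0, 0, -6.1]
    - [-7, -2, 0, 0, 0, -6.1]
    - [-6, -2, 0, 0, 0, -6]
    - [0, 0, 0, 0, 0, 0]
    - [0, 0, 0, 0, 0, 0]
    - [0, 0, 0, 0, 0, 0]

```text
time: 7.68
eef_pos: [614.0, 156.9, 215.8]
orientation: [180.0, -0.0, 106.6]
contact_force: [-0.2, -0.2, -2.4]
gripper_width: 0.384
grasp_force: 30.0
```

```bash
python3 - <<'E'
from h import *
c=cap('wrist'); s=c['state']; p=s['eef_pos'];print(s['time'],p,s['orientation'],s['joints'])
print('spindle',hub(c,(594,222),128,145,20))
for a,b in((14,30),(18,30),(10,25)): print('hub',a,hub(c,p[:2],p[2]+a,p[2]+b,28))
W=cloud(c); v=W[230:330,270:375]; d=v[...,2]-p[2]; print(np.histogram(d[~np.isnan(d)],bins=np.arange(-20,40,4)))
E
```

```text
7.6833 [614.01640477 156.93047747 215.78297793] [ 1.79968596e+02 -4.70955262e-03  1.06608170e+02] [-40.02966965  21.52618135  28.40406331  84.28172573 -10.33602407
  76.76277136   5.66996553]
spindle (np.int64(380), array([594.4, 222.7, 134.8]), ((594.2930297851562, 222.29405212402344), (13.586563110351562, 13.426769256591797), 16.833097457885742))
hub 14 (np.int64(3426), array([611.3, 165.4, 236.1]), ((612.70068359375, 161.21092224121094), (51.094661712646484, 26.229820251464844), 16.23922348022461))
hub 18 (np.int64(2970), array([611.4, 164.9, 236.8]), ((612.2662353515625, 162.4295654296875), (51.00095748901367, 23.51354217529297), 15.911796569824219))
hub 10 (np.int64(3643), array([611.4, 165.2, 234.4]), ((612.7928466796875, 161.05789184570312), (51.003055572509766, 26.57524871826172), 16.23922348022461))
(array([   6,  110,  272, 1081,  369,  415,  415,  493,  498, 1334, 1446,
        235,  150,  115]), array([-20, -16, -12,  -8,  -4,   0,   4,   8,  12,  16,  20,  24,  28,
        32,  36]))
```

```bash
python3 - <<'E'
from h import *
c=cap('wrist'); s=c['state']; p=np.array(s['eef_pos'])
Rt=R.from_euler('xyz',s['orientation'],degrees=True)
W=cloud(c); L=Rt.inv().apply((W-p).reshape(-1,3)).reshape(W.shape)
x,y,z=L[...,0],L[...,1],L[...,2]
a=(abs(y)<14)&(z<-5)&(z>-19)&(x>5)&(x<30); print('hub front face x',np.nanpercentile(x[a],[10,50,90]),a.sum())
a=(z>-2)&(z<25)&(x>0)&(x<60)&(abs(y)<60); P=np.stack([x[a],y[a]],1)
r=np.hypot(*P.T); Q=P[r>38]
from scipy.optimize import least_squares
# outer edge per angle
ang=np.degrees(np.arctan2(Q[:,1],Q[:,0])); e=[]
for k in range(-60,60,8):
    q=Q[(ang>=k)&(ang<k+8)]
    if len(q)>5: e.append(q[np.argsort(np.hypot(*q.T))[-3:]].mean(0))
e=np.array(e); f=least_squares(lambda v:np.hypot(e[:,0]-v[0],e[:,1]-v[1])-51,[0,0],loss='soft_l1'); print('rim centre tool',f.x,np.round(f.fun,1))
print('spindle tool',Rt.inv().apply(np.array([594.3,222.3,138])-p))
E
```

```text
hub front face x [16.37043249 16.82596475 17.17908848] 715
rim centre tool [-0.32994123 -0.4230686 ] [ 0.  -0.2 -0.   0.1  0.1  0.1 -0.2  0.3 -0.3  0.1 -0.1  0.1 -0.  -0.1
  0. ]
spindle tool [68.14798053 -0.33597193 77.66654526]
```

In the tool frame the spindle is 68.4 mm ahead of the wheel's bore with no sideways offset, so the shift is (-19.5, 65.6). I'll move over it and stop just above the tip.

Call:
apply_moves:
  series:
    - [-4, 14, 0, 0, 0, 0]
    - [-5, 17, 0, 0, 0, 0]
    - [-5, 17, 0, 0, 0, 0]
    - [-4, 13, -10, 0, 0, 0]
    - [-1.5, 4.6, -20, 0, 0, 0]
    - [0, 0, -20, 0, 0, 0]
    - [0, 0, -5, 0, 0, 0]
    - [0, 0, 0, 0, 0, 0]

```text
time: 8.45
eef_pos: [593.0, 222.8, 158.4]
orientation: [-179.8, 0.0, 106.5]
contact_force: [-0.0, -0.2, -1.9]
gripper_width: 0.388
grasp_force: 30.0
```

Call:
apply_moves:
  series:
    - [0, 0, 0, 0, 0, 0]
    - [0, 0, 0, 0, 0, 0]
    - [0, 0, 0, 0, 0, 0]

```text
time: 8.7
eef_pos: [595.0, 222.8, 161.8]
orientation: [179.9, -0.0, 106.4]
contact_force: [0.6, 0.4, -1.5]
gripper_width: 0.387
grasp_force: 30.0
```

Call:
apply_moves:
  series:
    - [0, 0, -6, 0, 0, 0]
    - [0, 0, -6, 0, 0, 0]
    - [0, 0, -5, 0, 0, 0]
    - [0, 0, -4, 0, 0, 0]
    - [0, 0, -4, 0, 0, 0]
    - [0, 0, 0, 0, 0, 0]

```text
time: 9.2
eef_pos: [593.8, 222.7, 134.4]
orientation: [-179.9, 0.0, 106.4]
contact_force: [0.2, 0.5, -1.8]
gripper_width: 0.387
grasp_force: 30.0
```

Call:
apply_moves:
  series:
    - [0, 0, -6, 0, 0, 0]
    - [0, 0, -6, 0, 0, 0]
    - [0, 0, -6, 0, 0, 0]
    - [0, 0, -6, 0, 0, 0]
    - [0, 0, -6, 0, 0, 0]
    - [0, 0, -6, 0, 0, 0]
    - [0, 0, -5, 0, 0, 0]
    - [0, 0, 0, 0, 0, 0]

```text
time: 9.87
eef_pos: [593.8, 222.7, 93.3]
orientation: [-179.9, 0.0, 106.4]
contact_force: [1.0, 0.2, -1.7]
gripper_width: 0.385
grasp_force: 30.0
```

Call:
apply_moves:
  series:
    - [0, 0, -3, 0, 0, 0]
    - [0, 0, -3, 0, 0, 0]
    - [0, 0, -2, 0, 0, 0]
    - [0, 0, 0, 0, 0, 0]
    - [0, 0, 0, 0, 0, 0]

```text
time: 10.28
eef_pos: [594.2, 222.8, 86.6]
orientation: [180.0, 0.0, 106.4]
contact_force: [-0.6, -0.4, -1.3]
gripper_width: 0.389
grasp_force: 30.0
```

Call:
apply_moves:
  series:
    - [0, 0, -1.5, 0, 0, 0]
    - [0, 0, -1.5, 0, 0, 0]
    - [0, 0, -1, 0, 0, 0]
    - [0, 0, 0, 0, 0, 0]
    - [0, 0, 0, 0, 0, 0]

```text
time: 10.7
eef_pos: [594.4, 222.9, 83.5]
orientation: [180.0, -0.0, 106.4]
contact_force: [-3.1, -0.9, 6.5]
gripper_width: 0.39
grasp_force: 30.0
```

The tool meets an upward force of about 8 N at z = 83.5, where the wheel should seat. I'll let go and rise a little, then check.

Call:
apply_moves:
  series:
    - [0, 0, 0, 0, 0, 0]
    - [0, 0, 0, 0, 0, 0]
    - [0, 0, 0, 0, 0, 0]
    - [0, 0, 0, 0, 0, 0]
    - [0, 0, 0, 0, 0, 0]
    - [0, 0, 0, 0, 0, 0]
    - [0, 0, 0, 0, 0, 0]
    - [0, 0, 0, 0, 0, 0]
  hand: 1

```text
time: 11.37
eef_pos: [594.3, 222.9, 82.5]
orientation: [180.0, 0.0, 106.4]
contact_force: [0.7, 0.4, -0.8]
gripper_width: 0.909
grasp_force: 0.0
```

Call:
apply_moves:
  series:
    - [0, 0, 5, 0, 0, 0]
    - [0, 0, 10, 0, 0, 0]
    - [0, 0, 15, 0, 0, 0]
    - [0, 0, 15, 0, 0, 0]
    - [0, 0, 15, 0, 0, 0]
    - [0, 0, 15, 0, 0, 0]
    - [0, 0, 0, 0, 0, 0]
    - [0, 0, 0, 0, 0, 0]

```text
time: 12.03
eef_pos: [594.9, 223.1, 158.9]
orientation: [179.9, -0.0, 106.4]
contact_force: [0.3, 0.1, -0.5]
gripper_width: 0.999
grasp_force: 0.0
```

```bash
python3 - <<'E'
from h import *
c=cap('wrist'); s=c['state']; p=s['eef_pos'];print(s['time'],p,s['orientation'],s['joints'])
print('square top',hub(c,(594,222),130,145,15)); print('hub top',hub(c,(594,222),99,110,26))
W=cloud(c); r=np.hypot(W[...,0]-594.3,W[...,1]-222.5); m=(r>44)&(r<50)&(W[...,2]>70)&(W[...,2]<100); Q=W[m]; print('rim top (80)',np.nanpercentile(Q[:,2],[10,50,90]))
save(c,'w4')
E
```

```text
12.0333 [594.86467309 223.08664821 158.944094  ] [ 1.79864374e+02 -3.31954066e-02  1.06442500e+02] [-44.71193188  23.67011304  26.2433296   88.21820281 -10.87973376
  70.50818216  -0.3244177 ]
square top (np.int64(469), array([593.7, 224.4, 134.6]), ((594.164306640625, 223.10549926757812), (13.658219337463379, 13.419590950012207), 16.814844131469727))
hub top (np.int64(1708), array([592.9, 226.4, 103.5]), ((593.9032592773438, 222.88265991210938), (34.03083419799805, 34.68898010253906), 16.671281814575195))
rim top (80) [77.6058213  79.09449397 80.12137821]
```

View pics/w4.png

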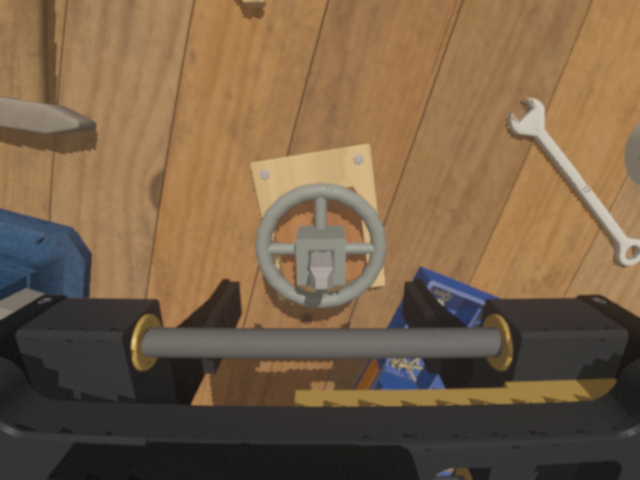

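The wheel is seated: hub top at 103.5 (104 expected), rim top at 79–80, square centred at (594.2,223.1). In the picture the wheel sits flat at (321,245) with the square coming up through the hub. I'll grip the square with the fingertips just above the hub.

Call:
apply_moves:
  series:
    - [-0.5, 0, -15, 0, 0, 0.3]
    - [0, 0, -15, 0, 0, 0]
    - [0, 0, -12, 0, 0, 0]
    - [0, 0, -7, 0, 0, 0]
    - [0, 0, -3, 0, 0, 0]
    - [0, 0, 0, 0, 0, 0]
    - [0, 0, 0, 0, 0, 0]

```text
time: 12.67
eef_pos: [594.0, 222.8, 105.9]
orientation: [180.0, 0.0, 106.7]
contact_force: [0.9, -0.7, 1.1]
gripper_width: 1.002
grasp_force: 0.0
```

Call:
apply_moves:
  series:
    - [0, 0, 0, 0, 0, 0]
    - [0, 0, 0, 0, 0, 0]
    - [0, 0, 0, 0, 0, 0]
    - [0, 0, 0, 0, 0, 0]
    - [0, 0, 0, 0, 0, 0]
    - [0, 0, 0, 0, 0, 0]
    - [0, 0, 0, 0, 0, 0]
    - [0, 0, 0, 0, 0, 0]
  hand: 0

```text
time: 13.33
eef_pos: [593.7, 222.9, 105.6]
orientation: [180.0, -0.0, 106.7]
contact_force: [-0.4, -0.5, 0.3]
gripper_width: 0.476
grasp_force: 0.0
```

Call:
apply_moves:
  series:
    - [0, 0, 0, 0, 0, 0]
    - [0, 0, 0, 0, 0, 0]
    - [0, 0, 0, 0, 0, 0]
    - [0, 0, 0, 0, 0, 0]
    - [0, 0, 0, 0, 0, 0]
    - [0, 0, 0, 0, 0, 0]
    - [0, 0, 0, 0, 0, 0]
    - [0, 0, 0, 0, 0, 0]

```text
time: 14.0
eef_pos: [593.8, 222.9, 105.5]
orientation: [180.0, 0.0, 106.7]
contact_force: [0.9, 1.1, -1.1]
gripper_width: 0.16
grasp_force: 29.9
```

Call:
apply_moves:
  series:
    - [0, 0, 4, 0, 0, 0]
    - [0, 0, 8, 0, 0, 0]
    - [0, 0, 10, 0, 0, 0]
    - [0, 0, 12, 0, 0, 0]
    - [0, 0, 12, 0, 0, 0]
    - [0, 0, 12, 0, 0, 0]
    - [0, 0, 12, 0, 0, 0]
    - [0, 0, 10, 0, 0, 0]

```text
time: 14.67
eef_pos: [594.0, 222.9, 187.5]
orientation: [179.9, -0.0, 106.7]
contact_force: [-0.8, -0.9, -3.4]
gripper_width: 0.155
grasp_force: 29.9
```

Call:
apply_moves:
  series:
    - [0, 0, 12, 0, 0, 0]
    - [0, 0, 12, 0, 0, 0]
    - [0, 0, 12, 0, 0, 0]
    - [0, 0, 12, 0, 0, 0]
    - [0, 0, 10, 0, 0, 0]
    - [0, 0, 6, 0, 0, 0]
    - [0, 0, 0, 0, 0, 0]
    - [0, 0, 0, 0, 0, 0]

```text
time: 15.33
eef_pos: [593.8, 222.8, 249.5]
orientation: [180.0, -0.0, 106.7]
contact_force: [0.0, 0.2, -4.5]
gripper_width: 0.156
grasp_force: 29.9
```

```bash
python3 - <<'E'
from h import *
s=sense(); print({k:np.round(s[k],1) for k in('time','eef_pos','orientation','joints','contact_force','grasp_force','gripper_width')})
c=cap('wrist'); save(c,'w5'); s=c['state']; p=s['eef_pos']
W=cloud(c); print(hub(c,p[:2],p[2]-4,p[2]+3,28))
r=np.hypot(W[...,0]-p[0],W[...,1]-p[1]); m=(r>44)&(r<50)&(abs(W[...,2]-p[2])<60); print('rim top rel TCP (-25.5)',np.nanpercentile(W[m][:,2]-p[2],[10,50,90]))
d=cap('side'); save(d,'s5')
cv2.imwrite('pics/pair.png',cv2.resize(np.hstack([c['img'],d['img']])[...,::-1],(800,300)))
E
```

```text
{'time': np.float64(15.3), 'eef_pos': array([593.8, 222.8, 249.5]), 'orientation': array([180. ,  -0. , 106.7]), 'joints': array([-45.2,  20.5,  27.2,  81.2,  -9.3,  80.5,  -1.2]), 'contact_force': array([ 0. ,  0.2, -4.5]), 'grasp_force': np.float64(29.9), 'gripper_width': np.float64(0.2)}
(np.int64(1186), array([589.6, 234.4, 248. ]), ((589.8533935546875, 233.84165954589844), (34.049983978271484, 11.535959243774414), 16.65102195739746))
rim top rel TCP (-25.5) [-28.43018092 -26.55290722 -25.4375053 ]
```

View pics/pair.png

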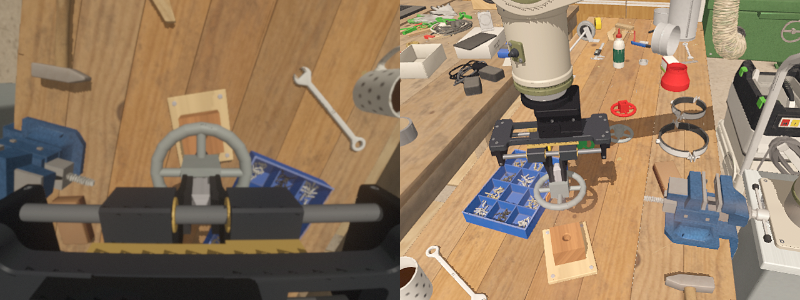

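The spindle and wheel are held, clear of the stand, with the foot at about 159 mm. In the side view (right panel) they hang in the fingers at (560,190), above the empty bore at (567,238). Now I'll lean them radially outward, square end up, in the plane of the fingers.

Call:
apply_moves:
  series:
    - [0, 0, 2, 0.57, -1.92, 0]
    - [0, 0, 2, 1.15, -3.83, 0]
    - [0, 0, 2, 1.15, -3.83, 0]
    - [0, 0, 2, 1.15, -3.83, 0]
    - [0, 0, 2, 1.15, -3.83, 0]
    - [0, 0, 0, 1.15, -3.83, 0]
    - [0, 0, 0, 0, 0, 0]

```text
time: 16.02
eef_pos: [591.5, 222.0, 257.9]
orientation: [158.0, -0.0, 106.8]
contact_force: [-0.5, -0.4, -4.1]
gripper_width: 0.157
grasp_force: 29.9
```

Call:
apply_moves:
  series:
    - [0, 0, 0, 1.15, -3.83, 0]
    - [0, 0, 0, 1.15, -3.83, 0]
    - [0, 0, 0, 1.15, -3.83, 0]
    - [0, 0, 0, 1.15, -3.83, 0]
    - [0, 0, 0, 1.15, -3.83, 0]
    - [0, 0, 0, 0.86, -2.87, 0]
    - [0, 0, 0, 0, 0, 0]
    - [0, 0, 0, 0, 0, 0]

```text
time: 16.68
eef_pos: [593.6, 221.8, 258.6]
orientation: [135.2, 0.1, 106.6]
contact_force: [0.3, 0.6, -2.7]
gripper_width: 0.158
grasp_force: 30.0
```

Call:
apply_moves:
  series:
    - [0, 0, 0, 0, 0, 0]
    - [0, 0, 0, 0, 0, 0]
    - [0, 0, 0, 0, 0, 0]
    - [0, 0, 0, 0, 0, 0]
    - [0, 0, 0, 0, 0, 0]
    - [0, 0, 0, 0, 0, 0]

```text
time: 17.18
eef_pos: [593.8, 222.9, 259.6]
orientation: [135.0, 0.0, 106.7]
contact_force: [1.1, -0.7, -3.6]
gripper_width: 0.156
grasp_force: 30.0
```

```bash
python3 - <<'E'
from h import *
c=cap('wrist'); s=c['state']; p=np.array(s['eef_pos']); Rt=R.from_euler('xyz',s['orientation'],degrees=True); zt=Rt.apply([0,0,1])
print(s['time'],p,np.degrees(np.arccos(-zt[2])),s['joints'],s['grasp_force'],s['gripper_width'],s['joint_vel'].max())
L=Rt.inv().apply((cloud(c)-p).reshape(-1,3)); r=np.hypot(L[:,0],L[:,1]); m=(r>44)&(r<50)&(abs(L[:,2]-25)<15)
A=np.c_[L[m][:,:2],np.ones(m.sum())]; k=np.linalg.lstsq(A,L[m][:,2],rcond=None)[0]; print('rim plane slope, depth(25.5)',k, m.sum())
d=cap('side'); print(cv2.imwrite('pics/pair2.png',cv2.resize(np.hstack([c['img'],d['img']])[...,::-1],(800,300))))
print([(r['p'],r['at']) for t in('handwheel','round_wheel','spindle') for r in tip_of(d,t)])
E
```

```text
17.1833 [593.83907499 222.92728676 259.62387111] 44.981033030507014 [-49.70689535 -10.3020708   18.19423051 122.63255514  30.6593956
  25.95955956 -36.52852041] 29.970237454399467 0.15600051754847466 0.2882388632595161
rim plane slope, depth(25.5) [9.94038889e-03 1.06479142e-02 2.60919442e+01] 2822
True
[(0.86, [619.0, 228.3, 231.0]), (0.9, [656.6, 242.4, 199.8])]
```

View pics/pair2.png

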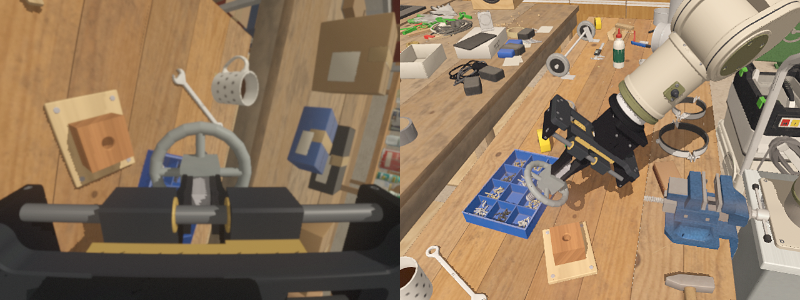

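The lean is 45 degrees and the foot is at about 195–200 mm. The wheel is square to the spindle and seated, with the rim 26 mm beyond the TCP (25.5 expected). Everything is held still, with the wheel at (548,185) in the side panel. Handing in.

```bash
python3 -c "
from bench import *
print(finish_job())"
```

```text
the job is handed in; nothing more can be done
None
```

The job is handed in: the square-hubbed wheel was seated and released, and the spindle was drawn out with it and is held still at a 45° lean, wheel end up, foot about 195 mm above the table; the round-hubbed wheel was not touched, and no verdict came back.

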